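Centre the egg cup on its serving stand

ROBOT

A 6-joint arm with a two-finger parallel gripper is mounted at the origin on a cart in front of the work surface, level with it; the furniture and walls round the work are solid. World frame = base frame: x ahead of the robot, y to its left, z up, the work surface at z = 0. Lengths are in m, angles in rad, forces in N, time in s.
With the tool pointing down it reaches from about 0.325 to 0.775 m from the base axis. Payload 9.3 kg.
Tool frame: the origin (TCP) lies midway between the tips of the shut fingers; the grasp point (between the pads) lies r.hold_point_z behind it (r.hold_point_z is the distance from the TCP to the grasp point, in m); z points along the fingers, y is the line along which they close (so a half turn about z gives the same grasp; the last joint's range is limited). The gripper opens to 85 mm and grips with 20 to 120 N. Pads are 22 mm wide; open, the fingers measure 114 mm over their backs; the gripper's body (76 mm by 85 mm) begins 54 mm behind the grasp point. The pads swing forward as they close: fully open they stand 13 mm farther back than shut.
Start: joints at [1.076, 0.259, 0.021, 1.334, 0, 1.418], TCP at [0.184, 0.518, 0.231] pointing down, gripper open.
Joint ranges: [-3.04, 3.04], [-0.91, 1.82], [-1.04, 1.36], [-1.92, 1.95], [-1.52, 1.45], [-3.14, 3.14]. Speed limits (rad/s): [2.22, 2.22, 2.79, 3.14, 3.14, 3.14].

INTERFACE

Orientations are given as a unit quaternion [w, x, y, z].
In Python, from cell import r gives the robot as it stands. Calls block until the motion is done:
- r.movep(position, orientation): joint-space move of the TCP to a pose.
- r.movel(position, orientation=None, rate=0.15): straight line of the TCP; orientation=None keeps the orientation; rate is the mean speed in m/s.
- r.movej(angles): joint-space move.
- r.let_go() and r.grab(f_grip=None): open the fingers fully, or close them until they stop; f_grip is the grip in N (None keeps the last).
- r.dwell(seconds).
- r.ik(position, orientation): joint angles nearest the present ones, or None.
- r.snapshot(name): name is "scene" or "top"; returns a dict with "img" (384x512x3 uint8, red, green, blue), "fx", "fy", "cx", "cy" (pixels), "T" (4x4, takes a point from camera to world coordinates). Camera axes: x right, y down, z forward; pixel columns grow to the right and rows downward; lengths in m; the calibration is good to about 2 mm. A picture is of the moment at which its call begins. There is no depth.
A pose or a line that the arm cannot do raises r.PlanningError and nothing moves.
- r.job_done(): hands the job in; it is judged then, once.
Readings, each from a call of its own:
- r.current_time(): time.
- r.current_joint_positions(): joint angles.
- r.current_qd(): joint speeds.
- r.current_joint_torque(): joint torques, N m.
- r.current_position(): TCP position.
- r.current_orientation(): TCP orientation.
- r.current_contact_force(): force on the tool from outside, world axes, zero at the start.
- r.current_torque(): the same for the moment, N m.
- r.current_opening(): finger opening in m.
- r.current_grasp_force(): force on a finger pad.
Only numpy, scipy, OpenCV 4.12 (cv2) and the standard library are available. Lean on these libraries where they do the work, as an engineer would, in place of code of your own. Each camera call takes 0.05 s, during which the arm holds its last target. There are 200 camera calls.

TASK

The egg cup with the boiled egg in it is hanging over the edge of the little wooden serving stand. With the fingertips, lightly nudge the foot of the cup across the stand until it is centred, all of its foot inside the inlaid ring, with the egg still sitting in it. Do not pinch, lift or tip the cup, do not touch the egg, do not shift the stand, leave the glass, spice jar and teaspoon alone, and move clear at the end.

Things in the scene. Friction and masses are not known exactly. Their poses are not given: they have to be found in the camera images.
- stand: round turned-wood serving stand on the worktop, loose, 0.45 kg, 45 mm high: foot 80 mm across, thin stem, flat level round top 92 mm across (9 mm thick, top face 45 mm above the worktop) with a thin dark inlaid ring (flush, 66 mm inner and 70 mm outer diameter) centred on it. Origin: centre of its underside, below the centre of the top; z up
- egg_cup: white egg cup, loose and upright on the stand's top, 0.08 kg, slides under 1 to 2 N; at the start 24 to 33 mm off centre in any direction, overhanging the edge. Foot: disc 54 mm across, 8 mm thick, the widest part; above it a waist 26 mm across widens to a rim 49 mm across, 35 mm high. Fingertips within 8 mm of the stand's top meet the foot; higher they meet the rim and may tip it. Origin: centre of its underside
- egg: light brown boiled egg, 40 mm across, 52 mm tall, 0.055 kg, sitting loose, narrow end up, in the egg cup; its top is about 66 mm above the stand's top. Origin: bottom of the egg
- egg_middle (a point): the middle of the egg at its widest part, 23 mm above its bottom; about 37 mm above the underside of the egg cup while the egg sits in it
- drinking_glass: clear waisted drinking glass, bystander, 65 mm across, 88 mm tall, upright on the worktop to one side of the stand. Origin: centre of its underside
- spice_jar: spice jar with yellow cap, bystander, 45 mm across, 100 mm tall, upright on the worktop to the other side of the stand (glass and jar may swap sides). Origin: centre of its underside
- teaspoon: teaspoon lying on the worktop between the robot and the stand, bystander, 130 x 27 x 11 mm. Origin: centre of its underside
Things that resemble listed ones, but are neither listed nor needed, are in the scene too. What is shaped like the stand but pink is not meant.

How it is judged:
At the end, for the whole second after the job is handed in: The egg cup stands upright and at rest on the stand's top, its axis within 7 mm of the stand's axis, the egg still sitting in it, and the stand within 12 mm of where it was (horizontal distance between egg_cup and stand below 0.007 m and z of egg_cup in the frame of stand between 0.042 and 0.048 m and angle between egg_cup's own z axis and vertical below 0.08 rad and linear speed of egg_cup below 0.02 m/s and distance between egg_middle and egg_cup below 0.046 m and z of egg_middle in the frame of egg_cup above 0.03 m and linear speed of egg below 0.03 m/s and distance of stand from where it was at the start of the episode below 0.012 m and angle between stand's own z axis and vertical below 0.05 rad); the robot touches nothing.
It fails at once if the egg cup is lifted (6 mm), falls off the stand or is tipped by more than 0.3 rad (z of egg_cup in the frame of stand above 0.051 m or z of egg_cup in the frame of stand below 0.035 m or angle between egg_cup's own z axis and vertical above 0.3 rad).
It fails at once if the egg comes out of its cup or is touched by the robot (over 0.5 N) (distance between egg_middle and egg_cup above 0.052 m or contact force between any of the fingers, the arm and egg above 0.5 N).
It fails at once if the egg cup is pinched or pushed hard (over 12 N) or struck (faster than 0.3 m/s) (contact force between any of the fingers, the arm and egg_cup above 12 N or linear speed of egg_cup above 0.3 m/s).
It fails at once if the stand is shifted by more than 12 mm (distance of stand from where it was at the start of the episode above 0.012 m).
It fails at once if the glass, spice jar or teaspoon is disturbed (moved over 15 mm) (distance of any of drinking_glass, spice_jar, teaspoon from where it was at the start of the episode above 0.015 m).
It also fails if it takes over 40 s, if anything falls off the work surface, if the arm or the gripper's body presses on something with over 40 N, if the wrist force passes 120 N, or if a joint passes its speed limit or range.

## Working session

There is one attempt and no reset: what is moved stays moved. The work goes in short steps, each a Python script; the robot and the scene stay as the last script left them, time stands still between calls to the robot, and variables do not carry over. Pictures are saved under pics/ and viewed, at most 10 in all, crops included, and the job is handed in when it is done.

```bash
mkdir -p pics; python3 - <<'E'
from cell import r
import cv2,numpy as np
for n in ("scene","top"):
    s=r.snapshot(n); cv2.imwrite(f"pics/{n}0.png",s["img"][:,:,::-1])
    print(n,s["fx"],s["fy"],s["cx"],s["cy"]);print(np.round(s["T"],4))
print(r.hold_point_z,r.current_opening(),r.current_orientation(),r.current_position())
E
```

```text
scene 471.1824739199964 471.1824739199964 259.8761621883133 193.70595624773355
[[ 0.6963 -0.4932  0.5215  0.0355]
 [-0.7177 -0.4698  0.5139 -0.3752]
 [-0.0085 -0.7321 -0.6811  0.6931]
 [ 0.      0.      0.      1.    ]]
top 422.89330873494316 422.89330873494316 255.94108003113755 194.73643560425776
[[-0.0261 -0.9981  0.056   0.4483]
 [-0.9996  0.0259 -0.0057  0.1134]
 [ 0.0042 -0.0562 -0.9984  1.0739]
 [ 0.      0.      0.      1.    ]]
0.0187 0.08576556604627783 [-1.99713644e-04  1.70058092e-01  9.85433851e-01 -5.75012245e-04] [0.18422667 0.51798262 0.23069916]
```

View pics/scene0.png

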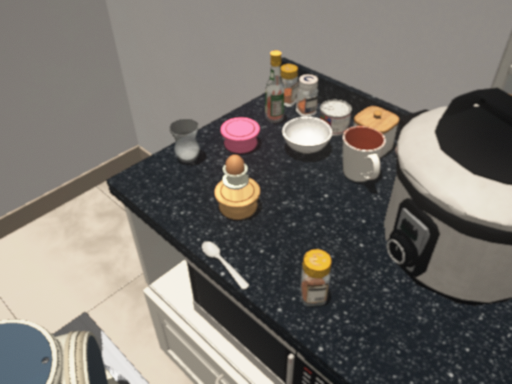

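View pics/top0.png

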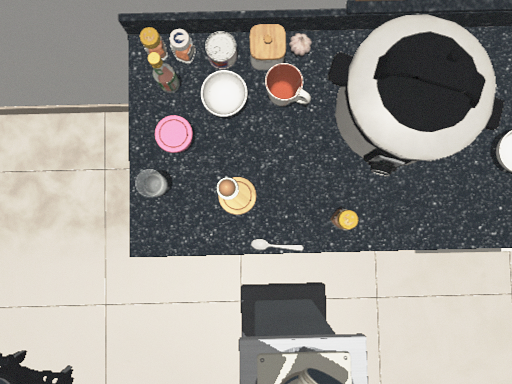

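The scene image shows the stand near (238,197) with the egg cup towards its far-left edge. In the top view the stand is at about (238,196), the cup at (228,188), the glass at (151,183), the jar at (346,219) and the spoon at (277,245). I'll enlarge both views next.

```bash
python3 - <<'E'
import cv2,numpy as np
a=cv2.imread("pics/top0.png")[165:225,198:278]; b=cv2.imread("pics/scene0.png")[145:225,200:280]
a=cv2.resize(a,None,fx=5,fy=5,interpolation=cv2.INTER_CUBIC); b=cv2.resize(b,None,fx=5,fy=5,interpolation=cv2.INTER_CUBIC)
c=np.zeros((400,800,3),np.uint8); c[:300,:400]=a; c[:,400:]=b
cv2.imwrite("pics/crop0.png",c)
E
cat > h.py <<'E'
from cell import r
import numpy as np
def ray(s,u,v,z):
    T=s["T"]; d=T[:3,:3]@[(u-s["cx"])/s["fx"],(v-s["cy"])/s["fy"],1]; o=T[:3,3]
    return (o+d*(z-o[2])/d[2])
def proj(s,p):
    T=s["T"]; q=T[:3,:3].T@(np.asarray(p)-T[:3,3]); return q[0]/q[2]*s["fx"]+s["cx"],q[1]/q[2]*s["fy"]+s["cy"]
E
```

```text
(no output)
```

View pics/crop0.png

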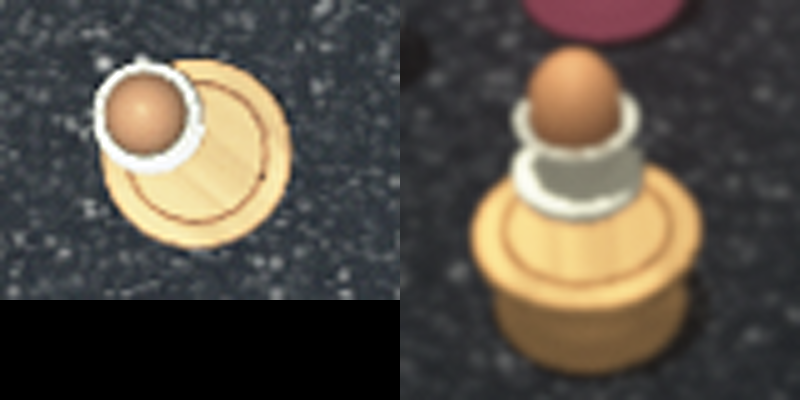

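Crop: in the top view the stand's top is centred at about (197,153) and the cup's foot at about (150,117). In the scene view the stand's top spans x 470–703 and the foot's near bottom edge is at about (580,220). I'll check the triangulation in both views.

```bash
python3 - <<'E'
from h import *
t=r.snapshot("top"); s=r.snapshot("scene")
S=ray(t,237.0,195.2,.045); C=ray(t,227.6,188.0,.05); print("stand",S,"cup",C,"off",C-S,np.hypot(*(C-S)[:2]), "dir",np.degrees(np.arctan2(*(C-S)[[1,0]])))
th=np.linspace(0,2*np.pi,200)
for c,z,R in((S,.045,.046),(S,.045,.034),(C,.045,.027),(C,.053,.027),(C,.08,.0245)):
    P=np.array([proj(s,[c[0]+R*np.cos(a),c[1]+R*np.sin(a),z]) for a in th])
    P=(P-[200,145]+.5)*5-.5+[400,0]
    print(z,R,"scene crop bbox",P.min(0).round(),P.max(0).round())
for n,u,v,z in(("glass",151,183,.04),("jarcap",347,220,.1),("spoon bowl",260,244,.005),("spoon end",302,248,.003),("pink",174,134,.045),("bowl",224,94,.04)): print(n,ray(t,u,v,z).round(3))
S=S*1;e=(C-S)[:2];e/=np.hypot(*e)
# tool-down orientations: candidates
from scipy.spatial.transform import Rotation as Ro
for d in range(0,360,30):
    q=Ro.from_matrix(Ro.from_euler('z',d,degrees=True).as_matrix()@np.diag([1,-1,-1])).as_quat()[[3,0,1,2]]
    j=r.ik([C[0],C[1],.15],q); print(d,None if j is None else np.round(j,2))
E
```

```text
stand [0.50614405 0.15368393 0.045     ] cup [0.52394678 0.17587247 0.05      ] off [0.01780273 0.02218855 0.005     ] 0.0284476510161948 dir 51.258578407349354
0.045 0.046 scene crop bbox [474. 157.] [700. 310.]
0.045 0.034 scene crop bbox [504. 175.] [671. 288.]
0.045 0.027 scene crop bbox [516. 142.] [646. 228.]
0.053 0.027 scene crop bbox [515. 128.] [646. 214.]
0.08 0.0245 scene crop bbox [517.  82.] [638. 159.]
glass [0.542 0.364 0.04 ]
jarcap [ 0.439 -0.1    0.1  ]
spoon bowl [0.384 0.1   0.005]
spoon end [ 0.371 -0.005  0.003]
pink [0.661 0.305 0.045]
bowl [0.759 0.18  0.04 ]
0 [ 0.17  0.3  -0.13  1.14  0.   -2.97]
30 [ 0.17  0.3  -0.13  1.14  0.    2.79]
60 [ 0.17  0.3  -0.13  1.14  0.    2.27]
90 [ 0.17  0.3  -0.13  1.14  0.    1.74]
120 [ 0.17  0.3  -0.13  1.14  0.    1.22]
150 [ 0.17  0.3  -0.13  1.14  0.    0.7 ]
180 [ 0.17  0.3  -0.13  1.14  0.    0.17]
210 [ 0.17  0.3  -0.13  1.14  0.   -0.35]
240 [ 0.17  0.3  -0.13  1.14  0.   -0.88]
270 [ 0.17  0.3  -0.13  1.14  0.   -1.4 ]
300 [ 0.17  0.3  -0.13  1.14  0.   -1.92]
330 [ 0.17  0.3  -0.13  1.14  0.   -2.45]
```

```bash
cat >> h.py <<'E'
from scipy.spatial.transform import Rotation as Ro
S=np.array([.5061,.1537])
def tool(ang,t=np.radians(6)):
    """push orientation: tool on side `ang` of the stand, leaning outward by t, tool x inward"""
    e=np.array([np.cos(ang),np.sin(ang),0]); k=np.array([0,0,1])
    x=-np.cos(t)*e+np.sin(t)*k; z=-np.sin(t)*e-np.cos(t)*k
    return e[:2],Ro.from_matrix(np.c_[x,np.cross(z,x),z]).as_quat()[[3,0,1,2]]
def at(e,d,z,o=S): return [*(o+e*d),z]
E
python3 - <<'E'
from h import *
import cv2
r.grab(20)
e,q=tool(np.radians(51.3))
r.movep(at(e,.090,.22),q)
r.movel(at(e,.090,.08),rate=.15)
r.movel(at(e,.090,.0482),rate=.05)
print(r.current_time(),r.current_position(),r.current_opening(),r.current_contact_force())
s=r.snapshot("scene")["img"][125:225,190:290,::-1]; t=r.snapshot("top")["img"][145:225,190:270,::-1]
c=np.hstack([cv2.resize(i,(400,400),interpolation=cv2.INTER_CUBIC) for i in(t,s)]); cv2.imwrite("pics/c1.png",c)
E
```

```text
4.6083 [0.56248671 0.22397083 0.04828626] 0.0003040489292672268 [-0.63136936  0.0210198  -0.24810287]
```

View pics/c1.png

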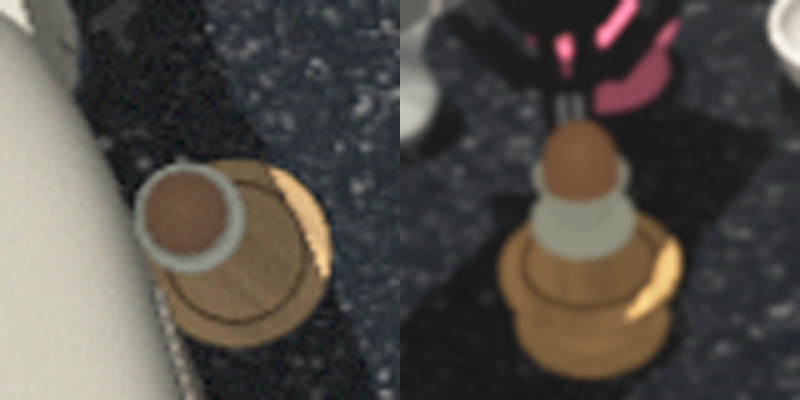

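The fingertips sit behind the cup on the push line, at about (570,105) in the right half, and they are clear of the egg. I'll push in small steps and watch the force.

```bash
python3 - <<'E'
from h import *
import cv2
e,q=tool(np.radians(51.3))
f0=r.current_contact_force()
for d in np.arange(.084,.0439,-.004):
    r.movel(at(e,d,.0482),q,rate=.02)
    f=np.array(r.current_contact_force())-f0; print(round(d,3),f.round(2))
    if np.hypot(*f[:2])>6: break
print(r.current_time())
s=r.snapshot("scene")["img"][125:225,190:290,::-1]; t=r.snapshot("top")["img"][145:225,190:270,::-1]
c=np.hstack([cv2.resize(i,(400,400),interpolation=cv2.INTER_CUBIC) for i in(t,s)]); cv2.imwrite("pics/c2.png",c)
E
```

```text
0.084 [-0.05  1.16  1.12]
0.08 [-0.21  1.06 -0.42]
0.076 [0.57 0.32 0.95]
0.072 [0.95 1.32 0.05]
0.068 [0.31 1.29 0.37]
0.064 [0.17 1.21 0.05]
0.06 [0.74 1.13 0.29]
0.056 [0.17 1.16 0.14]
0.052 [ 0.14 -0.77  0.37]
0.048 [0.04 0.69 0.37]
0.044 [0.28 1.02 0.5 ]
8.6583
```

View pics/c2.png

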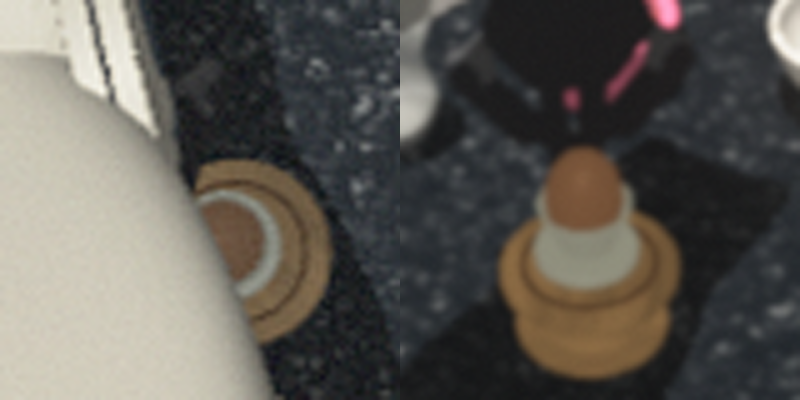

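The cup has slid most of the way. In the right half its foot spans x 533–642, with the near edge at about y 290. I'll back off for a clear view.

```bash
python3 - <<'E'
from h import *
import cv2
e,q=tool(np.radians(51.3))
r.movel(at(e,.075,.0482),q,rate=.08)
r.movel(at(e,.13,.13),q,rate=.15)
r.movel(at(e,.17,.17),q,rate=.2)
S1=r.snapshot("scene");T1=r.snapshot("top")
s=S1["img"][150:220,205:275,::-1]; t=T1["img"][165:225,205:265,::-1]
c=np.hstack([cv2.resize(i,(400,400),interpolation=cv2.INTER_CUBIC) for i in(t,s)]); cv2.imwrite("pics/c3.png",c)
th=np.linspace(0,2*np.pi,200)
for cam,o,k,x0 in((T1,[205,165],400/60,0),(S1,[205,150],400/70,400)):
  for z,R in((.045,.046),(.045,.034),(.045,.027),(.053,.027),(.08,.0245)):
    P=np.array([proj(cam,[*(S+R*np.array([np.cos(a),np.sin(a)])),z]) for a in th])
    P=(P-o+.5)*k-.5+[x0,0]; print(z,R,P.min(0).round(),P.max(0).round())
print(r.current_time())
E
```

```text
0.045 0.046 [90. 79.] [342. 330.]
0.045 0.034 [123. 112.] [309. 297.]
0.045 0.027 [142. 131.] [290. 278.]
0.053 0.027 [141. 129.] [290. 278.]
0.08 0.0245 [143. 130.] [282. 268.]
0.045 0.046 [456. 150.] [715. 326.]
0.045 0.034 [490. 172.] [681. 301.]
0.045 0.027 [510. 185.] [661. 287.]
0.053 0.027 [508. 168.] [661. 271.]
0.08 0.0245 [511. 115.] [652. 208.]
10.6417
```

View pics/c3.png

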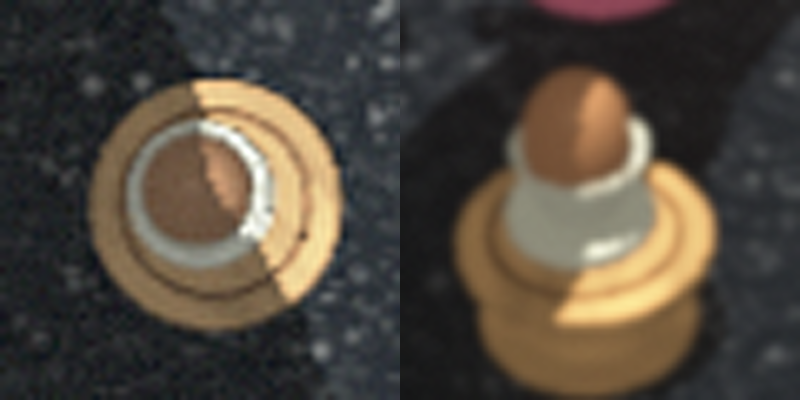

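Top view: the stand (90–342) is exactly where it was. The foot is centred at about (200,194) against a target of (216,204), so it is 6.6 mm short at a bearing of about 58°. I'll push 6.5 mm more along that line.

```bash
python3 - <<'E'
from h import *
import cv2
e,q=tool(np.radians(58))
r.movel(at(e,.075,.09),q,rate=.15)
r.movel(at(e,.075,.0482),q,rate=.06)
r.movel(at(e,.050,.0482),q,rate=.03)
for d in (.046,.042,.0375):
    r.movel(at(e,d,.0482),q,rate=.015); print(d,np.round(r.current_contact_force(),2))
r.movel(at(e,.075,.0482),q,rate=.08)
r.movel(at(e,.13,.13),q,rate=.15)
r.movel(at(e,.17,.17),q,rate=.2)
S1=r.snapshot("scene");T1=r.snapshot("top")
s=S1["img"][150:220,205:275,::-1]; t=T1["img"][165:225,205:265,::-1]
c=np.hstack([cv2.resize(i,(400,400),interpolation=cv2.INTER_CUBIC) for i in(t,s)]); cv2.imwrite("pics/c4.png",c)
print(r.current_time())
E
```

```text
0.046 [ 0.17  0.02 -0.66]
0.042 [-0.37 -0.67 -0.01]
0.0375 [ 0.08  0.37 -0.19]
16.7
```

View pics/c4.png

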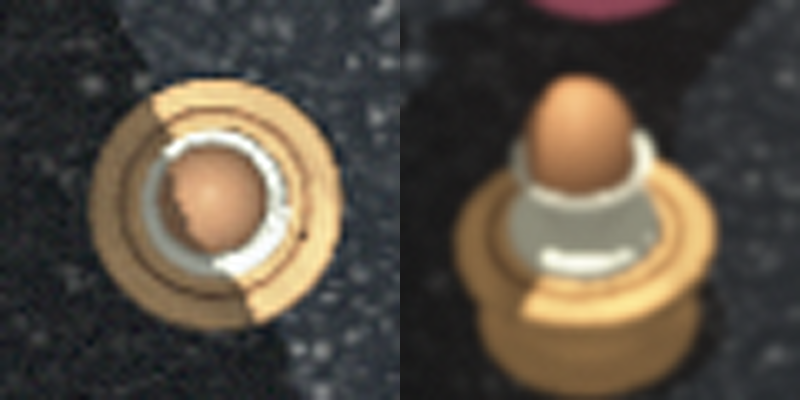

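Top view: the foot spans x 142–291 and y 129–277, so it is centred at (216,203) against (216,204). It is inside the ring, the egg is upright and the stand hasn't moved. Handing in.

```bash
python3 -c "
from cell import r
r.dwell(.3); print(r.job_done())"
```

```text
the job is handed in; nothing more can be done
None
```

The egg cup is centred on the stand to within about 1 mm by the camera images, with its foot inside the ring, the egg still in it, the stand unmoved and the arm clear; I handed the job in at about 17 s, and no verdict came back.

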